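# Put away returned parts: picking bins and a cantilever-tray service box

### The job

Put away the four loose parts on the bench, each with its own kind. The bearing and the universal-joint cross go back into the black picking bins that already hold such parts, and the spark plug goes into the blue service box's top tray, in the compartment where a spark plug already lies. The oil filter goes under that tray: swing the cantilever tray up and over by its handle, stand the filter upright on the bottom of the box beside the one already there, then lower the tray under control, without letting it drop, until it is fully down.

Things in the scene. Friction and masses are not known exactly. Their poses are not given: they have to be found in the camera images.
- oil_filter: Loose spin-on oil filter: white can, 66 mm diameter, 68 mm tall, slightly domed top, standing upright on the bench; 0.3 kg. Origin at the centre of its underside, z up along its axis.
- spark_plug: Loose spark plug lying on its side: steel hexagon 21 mm across, 16 mm long, in the middle; white ceramic end reaching 48 mm to +x, dark thread reaching 32 mm to -x; 55 g. Origin on the underside below the middle of the hexagon (near the centre of mass), x along the plug, z up. Grip across the hexagon (along y, 21 to 24 mm).
- bearing: Loose sealed ball bearing lying flat: steel ring with black seals, 47 mm outer diameter, 20 mm bore, 14 mm high; 0.1 kg. Origin at the centre of its underside, z along its axis.
- joint_cross: Loose universal-joint cross (spider) lying flat: four steel caps, each 20 mm in diameter, in a plus shape, 52 mm from end to end along its x and along its y, 20 mm high; 0.16 kg. Origin at the centre of its underside, z up. Grip over the two cap ends of one bar of the plus (52 mm, along its x or its y).
- kit_box: Blue steel service box, fixed: 240 mm long (x), 150 wide (y), 90 high, walls and floor 3 mm, open on top but covered by its cantilever tray when that is down. Origin at the centre of its underside on the bench, z up. A fixed oil filter like the loose one stands on its floor at x = +68 mm, y = 0; the rest of the floor is free (good spot: x = -35 mm, y = 0).
- kit_tray: The box's blue top tray, 240 x 150 mm, walls 40 mm high, floor 3 mm; stays level, axes parallel to the box's. Origin at the centre of its underside. A 28 mm high divider at x = 0 makes two compartments: at -x a fixed spark plug lies across the end (x -112 to -88 mm, 24 high), the rest is free (good spot: x = -48 mm, y = 0, plug along y); the +x one holds a small carton and washers.
- tray_handle (a point): Centre of the tray's lift handle, 59 mm straight above the tray's origin: a steel bar over the divider, along the tray's y, 84 mm long, 12 mm thick in x and 10 mm in z, open below down to the divider. Pinch it from above across x and keep the gripper's orientation all along the swing.
- tray_link (a joint): Angle q of the tray's links, rad: 0 = down, tray underside 92 mm above the bench; 2.2 = open on its stop, beyond the box's +y side. Tray origin in the box frame: y = 0.115*(cos(2.932-q)+0.978), z = 0.092+0.115*(sin(2.932-q)-0.208): a 115 mm arc, up first, top at q = 1.36, ending 198 mm outboard and 53 mm higher. Its 6 N weight holds it at either end; in between it falls if let go.
- bin_bearings: Black picking bin, fixed: 190 mm long (x), 104 wide (y), 70 high, walls and floor 4 mm; front wall at -x (towards the robot) only 32 mm high, cheeks sloping up from it. Origin at the centre of its underside, z up. Three fixed ball bearings are piled at its back (x +38 to +90 mm, up to 32 mm high); the front is free (good spot: x = -30 mm, y = 0).
- bin_crosses: Black picking bin, fixed: size, form, origin and axes like the bearings' bin. Two fixed universal-joint crosses are piled at its back (x +30 to +90 mm, up to 50 mm high); the front is free (good spot: x = -30 mm, y = 0).
Things that resemble listed ones, but are neither listed nor needed, are in the scene too. What is shaped like the spark_plug but brown is not meant.

How it is judged:
By the outcome, as a careful person would: the job done as asked, in the order asked, and still so for the second after the job is handed in, with the robot touching nothing.
It also fails if it takes over 134 s, if anything falls off the work surface, if the arm or the gripper's body presses on something with over 40 N, if the wrist force passes 120 N, or if a joint passes its speed limit or range.

### The arm

A 6-joint arm with a two-finger parallel gripper is mounted at the origin on the work surface. World frame = base frame: x ahead of the robot, y to its left, z up, the work surface at z = 0. Lengths are in m, angles in degrees, forces in N, time in s.
With the tool pointing down it reaches from about 0.4 to 0.825 m from the base axis. Payload 7 kg.
Tool frame: the origin (TCP) lies on the centre line of the jaws, within the pads' length; the fingertips stand 19 mm ahead of it and the grasp point (between the pads) is the TCP (r.tip_extent is the distance from the TCP to the fingertips, in m); z points along the fingers, y is the line along which they close (so a half turn about z gives the same grasp; the last joint's range is limited). The gripper opens to 88 mm and grips with 3 to 60 N. Pads are 19 mm wide; open, the fingers measure 130 mm over their backs; the gripper's body (78 mm by 193 mm) begins 47 mm behind the grasp point.
Start: joints at [89.387, 20.546, 0.682, 0, -70.136, -16.507], TCP at [0.199, 0.645, 0.246] pointing down, gripper open.
Joint ranges: [-176.03, 176.03], [-82.01, 121.73], [-58.28, 71.71], [-173.87, 95.51], [-174.79, -0.11], [-173.66, 173.66]. Speed limits (degrees/s): [136.94, 136.94, 172.46, 180, 180, 180].

### API

Orientations are given as [roll, pitch, yaw] about the fixed x, y, z axes, in that order (R = Rz(yaw) Ry(pitch) Rx(roll)).
In Python, from plant import r gives the robot as it stands. The module is installed in compiled form; this text tells all that it offers.
- The arm moves only by the tool jog_arm, never from a script. Its argument "deltas" is a list that holds one entry, the list of rows, each a list of 5 numbers: the opening, from -1 (shut) to 1 (fully open), then the shift along the world's x, y, z in cm, then the turn about the world's z in rad. In form: [[[claw, dx, dy, dz, turn], ...]]. A call has 1 to 8 rows; each row shifts and turns the commanded pose from where the row before left it; what a row does not reach is not made up. A row lasts 1/8 s, in which the tool goes at most 62.5 mm and 10.7 degrees, less where a joint would pass 70% of its speed; a pose out of reach is approached as far as the arm can. A call with a gripper value outside its range is refused whole. The fingers move at their own pace and stop on an object; "force" is the grip in N (left out, the last holds). Time passes only in rows, so rows that do not move let the fingers close. It gives the time, the measured TCP pose, the force, the opening and the grip force at its end, in the units of the state.
- r.get_state(): the state, without advancing time (a new reading comes with each control period).
- r.capture(name): name is "scene" or "top"; returns the picture (420x560x3 uint8, blue, green, red); there is no depth.
- r.camera_info(name): a dict with "fx", "fy", "cx", "cy" (pixels), "k1" (the pictures are not rectified: a ray, as slopes to the right and down, at radius r is drawn at 1 + k1 r^2 times it, then the intrinsics apply), "view" (4x4, takes a point from world to camera coordinates). Camera axes: x right, y up, looking along -z (the intrinsics and any distortion apply to the point x, -y, -z); pixel columns grow to the right and rows downward; lengths in m; the calibration is good to about 2 mm. A picture is of the moment at which its call begins. camera_info takes no time and is no camera call.
- r.close_job(): hands the job in; it is judged then, once.
The state is a dict: "time_s": time; "joints": joint angles; "qd": joint speeds; "joint_torque": joint torques, N m; "tcp_pos": TCP position; "eef_rot": TCP orientation; "contact_force": force on the tool from outside, world axes, zero at the start; "moment": the same for the moment, N m; "gripper_width": finger opening in m; "gripper_force": force on a finger pad.
Only numpy, scipy, OpenCV 4.12 (cv2) and the standard library are available. Lean on these libraries where they do the work, as an engineer would, in place of code of your own. Each camera call takes 0.05 s, during which the arm holds its last target. There are 200 camera calls.

## Working session

There is one attempt and no reset: what is moved stays moved. The work goes in short steps, Python scripts to look and compute and a tool call to move; the robot and the scene stay as the last step left them, time stands still between calls to the robot, and variables do not carry over. Pictures are saved under pics/ and viewed, at most 14 in all, crops included, and the job is handed in when it is done.

Besides the shell and the picture viewer there is one more tool, called after "Request:" in YAML: its name, and indented under it one key for each argument. jog_arm: Moves the arm, as the interface text tells. Its arguments: {"type":"object","properties":{"deltas":{"type":"array"},"force":{"type":"number"}},"required":["deltas"]}

```bash
mkdir -p pics; cat > h.py <<'E'
import numpy as np, cv2
from plant import r
def cast(name,uv,z):
    """pixels -> world points on plane height z"""
    i=r.camera_info(name); V=np.array(i["view"])
    uv=np.atleast_2d(np.array(uv,float))
    K=np.array([[i["fx"],0,i["cx"]],[0,i["fy"],i["cy"]],[0,0,1]])
    p=cv2.undistortPoints(uv[:,None],K,np.array([i["k1"],0,0,0.]))[:,0]
    d=np.c_[p[:,0],-p[:,1],-np.ones(len(p))]@V[:3,:3]
    c=-V[:3,:3].T@V[:3,3]
    return c+d*((z-c[2])/d[:,2])[:,None]
def proj(name,P):
    i=r.camera_info(name); V=np.array(i["view"])
    P=np.atleast_2d(P); c=P@V[:3,:3].T+V[:3,3]
    s=np.c_[c[:,0],-c[:,1]]/-c[:,2:]; s=s*(1+i["k1"]*(s**2).sum(1))[:,None]
    return s*[i["fx"],i["fy"]]+[i["cx"],i["cy"]]
E
python3 - <<'E'
from h import *
for n in("scene","top"):
    im=r.capture(n); cv2.imwrite(f"pics/{n}0.png",im)
    i=r.camera_info(n); V=np.array(i["view"]); print(n,{k:i[k] for k in("fx","fy","cx","cy","k1")},-V[:3,:3].T@V[:3,3])
    cv2.imwrite(f"pics/{n}0b.png",cv2.resize(im,(800,600),interpolation=cv2.INTER_CUBIC))
print(r.get_state())
E
```

```text
scene {'fx': 499.23571245823535, 'fy': 499.23571245823535, 'cx': 283.67532520699825, 'cy': 215.43503485384352, 'k1': 0.05404768691162726} [ 1.25452924 -0.15110744  0.90217826]
top {'fx': 495.6822991060133, 'fy': 495.6822991060133, 'cx': 275.73052610223306, 'cy': 207.145926869217, 'k1': -0.088948495607637} [ 0.39270511 -0.07554138  1.10268925]
{'time_s': 0.1, 'joints': array([ 8.93864823e+01,  2.05861343e+01,  6.37514684e-01, -1.73952331e-02,
       -7.01354066e+01, -1.65061945e+01]), 'qd': array([ 0.08182695, -0.11197939,  0.21371628,  0.03334383,  0.02632544,
       -0.01379584]), 'joint_torque': array([-5.73526868e-04, -5.84163487e+01,  2.93751866e+01,  7.01570034e+00,
        1.01604976e-02, -4.88922694e-05]), 'tcp_pos': array([0.19861189, 0.64467904, 0.24471948]), 'eef_rot': array([ 1.79914790e+02, -8.19602617e-03, -1.71256289e+01]), 'contact_force': array([0.59450049, 0.21547946, 0.3709564 ]), 'moment': array([-0.01605047,  0.01965755, -0.01039901]), 'gripper_force': 0.0, 'gripper_width': 0.08766884021109186}
```

View pics/top0b.png

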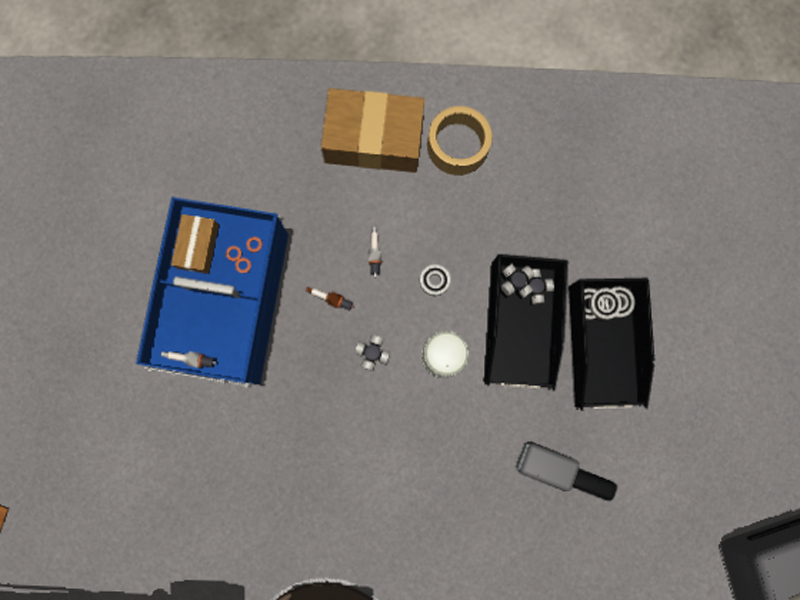

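View pics/scene0b.png

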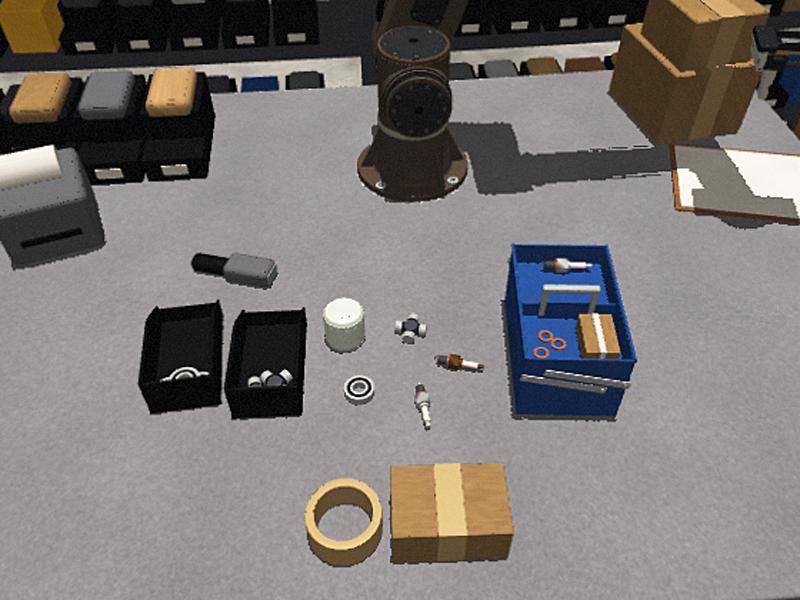

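```bash
python3 - <<'E'
from h import *
a=cv2.imread("pics/top0.png")
def crop(n,x,y,w,h,s):
    cv2.imwrite(f"pics/{n}.png",cv2.resize(a[y:y+h,x:x+w],None,fx=s,fy=s,interpolation=cv2.INTER_CUBIC))
crop("parts",205,150,135,120,5)   # 675x600
crop("box",90,130,120,145,4)
crop("bins",330,170,135,125,4.8)
E
```

```text
(no output)
```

View pics/parts.png

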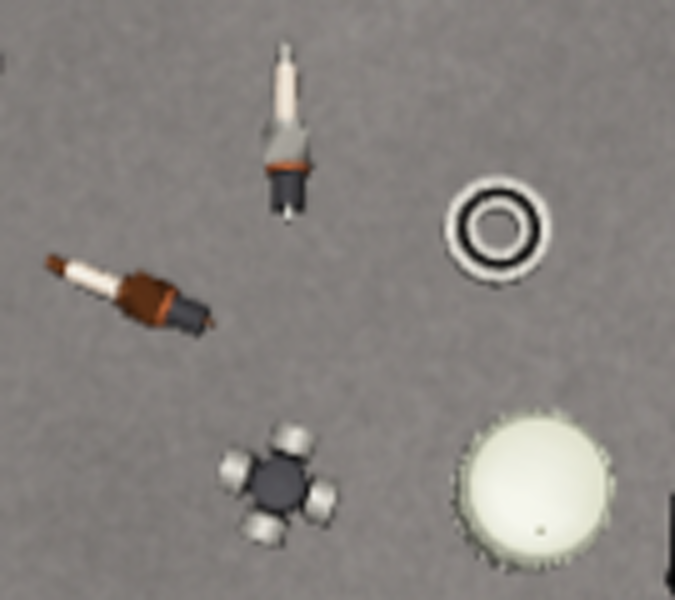

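View pics/box.png

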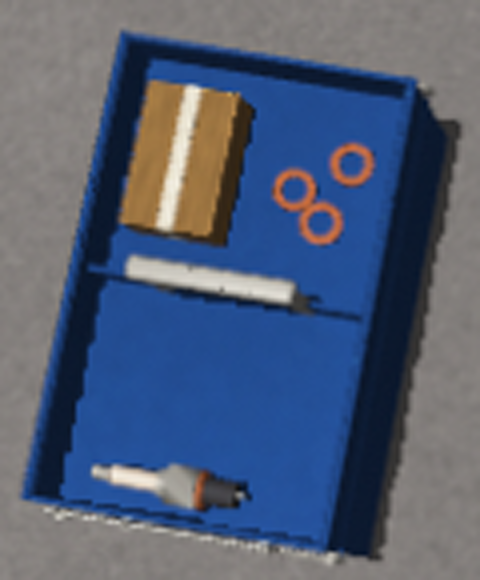

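View pics/bins.png

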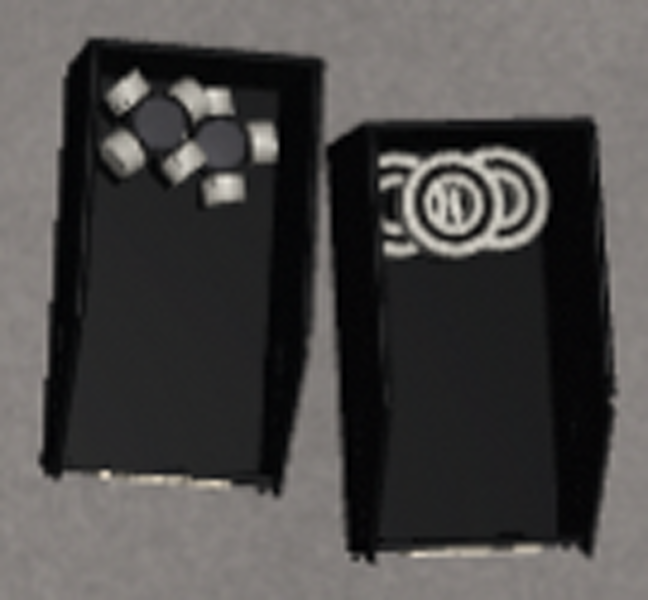

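```bash
python3 - <<'E'
from h import *
def C(off,s,pts,z): 
    p=(np.array(pts,float)+.5)/s-.5+np.array(off); return cast("top",p,z)[:,:2]
deg=lambda v:np.degrees(np.arctan2(v[1],v[0]))
np.set_printoptions(precision=4,suppress=True)
P=(205,150);B=(90,130);N=(330,170)
pl=C(P,5,[(285,43),(288,217),(287,149)],.0115); print("plug",pl,"len",np.linalg.norm(pl[0]-pl[1]),"ang",deg(pl[0]-pl[1]))
print("bearing",C(P,5,[(498,229)],.014)); b=C(P,5,[(445,229),(551,229)],.01); print(np.linalg.norm(b[0]-b[1]))
print("filter",C(P,5,[(537,485)],.066),C(P,5,[(535,490)],.035))
c=C(P,5,[(293,440),(321,502),(266,528),(236,468)],.016); print("cross",c.mean(0),deg(c[0]-c[2]),deg(c[1]-c[3]),C(P,5,[(280,486)],.02))
t=C(B,4,[(122,35),(415,80),(330,550),(24,498)],.132); print("rim",t,t.mean(0),[np.linalg.norm(t[i]-t[i-1]) for i in range(4)],deg(t[0]-t[3]),deg(t[1]-t[2]),deg(t[0]-t[1])-90,deg(t[3]-t[2])-90)
hh=C(B,4,[(127,266),(297,293)],.156);print("handle",hh,hh.mean(0),deg(hh[0]-hh[1])-90,np.linalg.norm(hh[0]-hh[1]))
for n,bk,fr in(("crosses",[(90,40),(322,62)],[(45,472),(278,492)]),("bearings",[(368,122),(592,120)],[(352,555),(590,555)])):
    b=C(N,4.8,bk,.07); f=C(N,4.8,fr,.032); d=b.mean(0)-f.mean(0); u=d/np.linalg.norm(d); m=(b.mean(0)+f.mean(0))/2
    print(n,b,f,"len",np.linalg.norm(d),"w",np.linalg.norm(b[0]-b[1]),np.linalg.norm(f[0]-f[1]),"ang",deg(d),deg(b[0]-b[1])-90,"c",m,"spot",m-.03*u)
# scene view handle
s=cv2.imread("pics/scene0.png")
e=np.array([(541,289),(600,290)])/1.4286; print("handle scene",cast("scene",e,.152)[:,:2],cast("scene",e,.152)[:,:2].mean(0))
E
```

```text
plug [[ 0.6618 -0.0528]
 [ 0.5821 -0.0567]
 [ 0.6131 -0.0553]] len 0.07976803811267527 ang 2.8190792215317564
bearing [[ 0.5792 -0.1505]]
0.04752611262046482
filter [[ 0.4621 -0.1655]] [[ 0.462  -0.1673]]
cross [ 0.4624 -0.0567] -15.233055207196013 -110.09906522237051 [[ 0.4615 -0.0572]]
rim [[0.6652 0.2335]
 [0.6457 0.0827]
 [0.4095 0.112 ]
 [0.4297 0.2649]] [0.5375 0.1733] [np.float64(0.23765017844360786), np.float64(0.15206429514298359), np.float64(0.23802752422279458), np.float64(0.1541925087082492)] -7.595253462009779 -7.082723840670016 -7.371692475280852 -7.511456356541416
handle [[0.5427 0.2144]
 [0.532  0.1303]] [0.5374 0.1724] -7.300758682460895 0.08471939089554358
crosses [[ 0.6103 -0.2403]
 [ 0.6037 -0.3445]] [[ 0.42   -0.2276]
 [ 0.4136 -0.3333]] len 0.19058949727213081 w 0.10446708783380884 0.10589038517124043 ang -3.611293951129127 -3.5899120503768245 c [ 0.5119 -0.2864] spot [ 0.4819 -0.2845]
bearings [[ 0.5772 -0.3651]
 [ 0.5814 -0.4673]] [[ 0.3861 -0.367 ]
 [ 0.3882 -0.4769]] len 0.1922240543380697 w 0.10235296017453552 0.10987102212876333 ang 1.7168205122858111 2.342753695126305 c [ 0.4832 -0.4191] spot [ 0.4533 -0.42  ]
handle scene [[0.5359 0.1284]
 [0.5476 0.2138]] [0.5418 0.1711]
```

In the parts crop: spark plug (287,149), brown decoy (150,300, rejected), bearing (498,229), cross (280,486), filter (537,485). In the box crop, the handle runs (127,266)–(297,293) with the fixed plug at (180,487). In the bins crop, the crosses bin is on the left and the bearings bin on the right. Could be confused with the wanted parts: the tape roll (top 460,140) and the brown plug (top 330,298).

Request:
jog_arm:
  deltas:
    - [[1,2.4,-5,0,-0.155],[1,2.4,-5,0,-0.155],[1,2.4,-5,0,-0.155],[1,2.4,-5,0,-0.155],[1,2.4,-5,0,-0.155],[1,2.4,-5,0,-0.155],[1,2.4,-5,0,-0.155],[1,2.4,-5,0,-0.155]]
  force: 25

```text
time_s: 1.1
tcp_pos: [0.391, 0.2433, 0.2456]
eef_rot: [-180.0, 0.0, -88.4]
contact_force: [1.0, 0.4, 0.2]
gripper_width: 0.0877
gripper_force: 0.0
```

Request:
jog_arm:
  deltas:
    - [[1,2.4,-5,0,0],[1,2.4,-5,0,0],[1,2.4,-5,0,0],[1,2.4,-5,-2,0],[1,2.4,-5,-2,0],[1,2.4,-5,-2,0],[1,2.4,-5,-2,0],[1,2.4,-5,-2,0]]

```text
time_s: 2.1
tcp_pos: [0.5832, -0.1567, 0.1446]
eef_rot: [180.0, 0.0, -88.2]
contact_force: [1.7, 0.6, 0.7]
gripper_width: 0.0875
gripper_force: 0.0
```

Request:
jog_arm:
  deltas:
    - [[1,-0.4,0.6,-4,0],[1,0,0,-4,0],[1,0,0,-3,0],[1,0,0,-1.4,0],[1,0,0,0,0],[-1,0,0,0,0],[-1,0,0,0,0],[-1,0,0,0,0]]

```text
time_s: 3.1
tcp_pos: [0.579, -0.1489, 0.022]
eef_rot: [-180.0, 0.0, -88.2]
contact_force: [0.7, -0.3, 0.6]
gripper_width: 0.0634
gripper_force: 0.0
```

Request:
jog_arm:
  deltas:
    - [[-1,0,0,0,0],[-1,0,0,0,0],[-1,0,0,0,0]]

```text
time_s: 3.48
tcp_pos: [0.5789, -0.1489, 0.0217]
eef_rot: [-180.0, -0.0, -88.2]
contact_force: [0.3, 0.7, 1.9]
gripper_width: 0.0463
gripper_force: 25.0
```

Request:
jog_arm:
  deltas:
    - [[-1,0,0,3,0],[-1,0,0,5,0],[-1,-1.5,-3,4,0],[-1,-2.2,-4.8,0,0],[-1,-2.2,-4.8,0,0],[-1,-2.2,-4.8,0,0],[-1,-2.2,-4.8,0,0],[-1,-2.3,-4.9,0,0]]

```text
time_s: 4.47
tcp_pos: [0.4517, -0.4212, 0.1414]
eef_rot: [180.0, 0.0, -88.2]
contact_force: [-0.0, -0.2, -1.4]
gripper_width: 0.0462
gripper_force: 25.0
```

Request:
jog_arm:
  deltas:
    - [[-1,0,0,-3,0],[-1,0,0,-3,0],[-1,0,0,0,0]]

```text
time_s: 4.85
tcp_pos: [0.4507, -0.4191, 0.079]
eef_rot: [179.7, 0.2, -88.2]
contact_force: [1.1, -0.2, -0.8]
gripper_width: 0.0466
gripper_force: 25.0
```

Request:
jog_arm:
  deltas:
    - [[-1,0.2,0,-2,0],[-1,0,0,-1.5,0],[-1,0,0,-1.2,0],[-1,0,0,-0.4,0],[-1,0,0,0,0],[0.4,0,0,0,0],[0.4,0,0,0,0],[0.4,0,0,0,0]]

```text
time_s: 5.85
tcp_pos: [0.4549, -0.42, 0.031]
eef_rot: [-180.0, -0.0, -88.2]
contact_force: [1.0, -0.6, -0.4]
gripper_width: 0.0611
gripper_force: 0.0
```

Request:
jog_arm:
  deltas:
    - [[0.4,0,0,1,0],[0.4,0,0,3,0],[0.4,0,0,4,0],[0.4,0,0,4,0],[1,0,4,0,-0.11],[1,0,5,0,-0.11],[1,0,5,0,-0.12],[1,0,5,0,0]]

```text
time_s: 6.85
tcp_pos: [0.4547, -0.2286, 0.1515]
eef_rot: [-179.9, 0.0, -107.8]
contact_force: [0.6, 0.5, 0.1]
gripper_width: 0.0871
gripper_force: 0.0
```

Request:
jog_arm:
  deltas:
    - [[1,0.2,4.5,0,0],[1,0.2,5,0,0],[1,0.2,5,0,0],[1,0.1,2.7,-3,0],[1,0,0,-4,0],[1,0,0,-3,0],[1,0,0,-1.5,0],[1,0,0,0,0]]

```text
time_s: 7.85
tcp_pos: [0.4612, -0.0581, 0.0352]
eef_rot: [179.9, -0.1, -107.6]
contact_force: [-0.9, -0.4, 1.2]
gripper_width: 0.0874
gripper_force: 0.0
```

Request:
jog_arm:
  deltas:
    - [[1,0.1,0.1,-1.2,0],[-1,0,0,0,0],[-1,0,0,0,0],[-1,0,0,0,0],[-1,0,0,0,0],[-1,0,0,0,0],[-1,0,0,0,0]]
  force: 30

```text
time_s: 8.72
tcp_pos: [0.463, -0.0569, 0.0238]
eef_rot: [-180.0, 0.0, -107.6]
contact_force: [-0.1, 0.3, 3.5]
gripper_width: 0.0515
gripper_force: 30.0
```

Request:
jog_arm:
  deltas:
    - [[-1,0,0,3,0],[-1,0,0,5,0],[-1,0,0,5,0.06],[-1,0.4,-4.5,0,0.06],[-1,0.4,-5,0,0.06],[-1,0.4,-5,0,0.065],[-1,0.4,-5,0,0],[-1,0,-3.2,0,0]]

```text
time_s: 9.72
tcp_pos: [0.4781, -0.2858, 0.1528]
eef_rot: [179.9, 0.0, -93.7]
contact_force: [-0.2, 0.4, -2.4]
gripper_width: 0.0517
gripper_force: 30.0
```

Request:
jog_arm:
  deltas:
    - [[-1,0,0,-3,0],[-1,0,0,-3,0],[-1,0,0,0,0]]

```text
time_s: 10.1
tcp_pos: [0.4764, -0.2835, 0.0911]
eef_rot: [179.7, 0.1, -93.7]
contact_force: [-0.1, 0.6, -2.1]
gripper_width: 0.0518
gripper_force: 30.0
```

Request:
jog_arm:
  deltas:
    - [[-1,0.2,0,-2,0],[-1,0,0,-2,0],[-1,0,0,-1.5,0],[-1,0,0,-0.6,0],[-1,0,0,-0.1,0],[-1,0,0,0,0]]

```text
time_s: 10.85
tcp_pos: [0.4811, -0.2841, 0.0322]
eef_rot: [-180.0, -0.0, -93.6]
contact_force: [0.9, 0.3, -2.2]
gripper_width: 0.0516
gripper_force: 30.0
```

Request:
jog_arm:
  deltas:
    - [[-1,-0.2,0,-0.3,0],[-1,0,0,0,0],[0.45,0,0,0,0],[0.45,0,0,0,0],[0.45,0,0,0,0],[0.45,0,0,1,0],[0.45,0,0,3,0],[0.45,0,0,5,0]]

```text
time_s: 11.85
tcp_pos: [0.4776, -0.2837, 0.1188]
eef_rot: [179.8, 0.0, -93.6]
contact_force: [0.4, -0.4, -0.6]
gripper_width: 0.0633
gripper_force: 0.0
```

Request:
jog_arm:
  deltas:
    - [[0.45,0,0,3,0],[0.45,1.5,2.5,0,-0.18],[0.45,2,3.5,0,-0.18],[0.45,2,3.5,0,-0.18],[0.45,2,3.5,0,-0.18],[0.45,2,3.5,0,-0.18],[0.45,2,3.5,0,-0.18],[0.45,1.8,2.8,0,-0.18]]

```text
time_s: 12.85
tcp_pos: [0.6124, -0.0545, 0.1495]
eef_rot: [-180.0, 0.0, -166.1]
contact_force: [0.2, 0.3, 0.1]
gripper_width: 0.0635
gripper_force: 0.0
```

```bash
python3 - <<'E'
from h import *
s=r.get_state(); print(s["tcp_pos"],s["eef_rot"],s["joints"])
cv2.imwrite("pics/c1.png",cv2.resize(r.capture("top")[140:310,190:470],None,fx=2.8,fy=2.8,interpolation=cv2.INTER_CUBIC))
E
```

```text
[ 0.61241537 -0.05448568  0.14946335] [-1.79992232e+02  4.61301908e-02 -1.66099093e+02] [ 1.30972661e+01  1.92911687e+01 -1.45448698e+01  8.57624886e-03
 -5.61177273e+01 -8.92011405e+01]
```

View pics/c1.png

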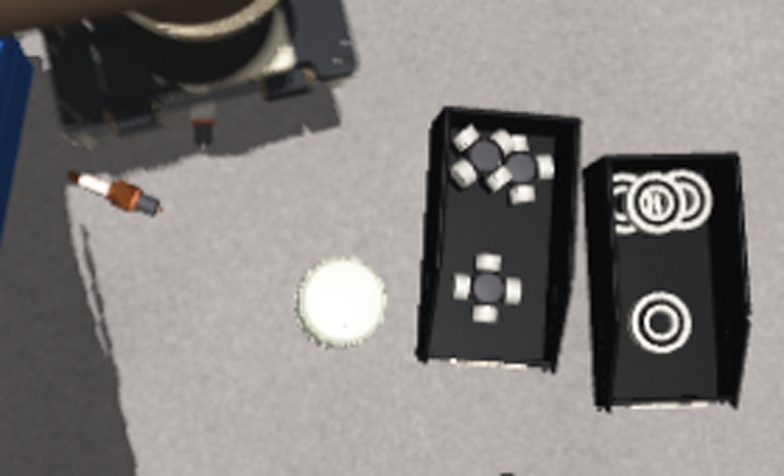

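Crop shows the cross flat in its bin at (488,288) and the bearing flat in its bin at (660,322).

Request:
jog_arm:
  deltas:
    - [[0,0.1,-0.1,-3,-0.1],[0,0,0,-4,-0.094],[0,0,0,-3.5,0],[0,0,0,-1.5,0],[0,0,0,-0.6,0],[0,0,0,0,0]]

```text
time_s: 13.65
tcp_pos: [0.6133, -0.0569, 0.0234]
eef_rot: [-180.0, 0.1, -176.9]
contact_force: [-0.5, -0.5, 1.2]
gripper_width: 0.0441
gripper_force: 0.0
```

Request:
jog_arm:
  deltas:
    - [[-1,0,0.1,-0.1,0],[-1,0,0,0,0],[-1,0,0,0,0],[-1,0,0,0,0],[-1,0,0,0,0],[-1,0,0,0,0]]
  force: 25

```text
time_s: 14.4
tcp_pos: [0.613, -0.0559, 0.0221]
eef_rot: [180.0, 0.0, -176.9]
contact_force: [-1.6, 1.6, 5.8]
gripper_width: 0.0209
gripper_force: 25.0
```

Request:
jog_arm:
  deltas:
    - [[-1,0,0,3,0],[-1,0,0,5,0],[-1,0,0,5,0.1],[-1,0,0,4.8,0.175],[-1,-1.5,3,0,0.175],[-1,-2.2,4,0,0.175],[-1,-2.2,4,0,0.175],[-1,-2.2,4,0,0.175]]

```text
time_s: 15.4
tcp_pos: [0.5307, 0.095, 0.1993]
eef_rot: [180.0, -0.0, -120.7]
contact_force: [1.0, 2.0, -0.3]
gripper_width: 0.0207
gripper_force: 25.0
```

Request:
jog_arm:
  deltas:
    - [[-1,-2.2,4,0,0.175],[-1,-2.2,4.5,0,0.175],[-1,0,0,0,0.06],[-1,0,0,0,0]]

```text
time_s: 15.9
tcp_pos: [0.4873, 0.1795, 0.1994]
eef_rot: [180.0, -0.0, -97.5]
contact_force: [-0.2, 0.3, -0.5]
gripper_width: 0.021
gripper_force: 25.0
```

Request:
jog_arm:
  deltas:
    - [[-1,0,0,-2.5,0],[-1,0,0,-2.5,0],[-1,0,0,-1.7,0],[-1,0,0,-0.8,0],[-1,0,0,-0.4,0],[-1,0,0,0,0]]

```text
time_s: 16.65
tcp_pos: [0.488, 0.179, 0.1208]
eef_rot: [-180.0, 0.0, -97.6]
contact_force: [-0.3, -0.5, 0.1]
gripper_width: 0.0204
gripper_force: 25.0
```

Request:
jog_arm:
  deltas:
    - [[-1,0,0,-0.3,0],[-1,0,0,0,0],[-0.25,0,0,0,0],[-0.25,0,0,0,0],[-0.25,0,0,0,0],[-0.25,0,0,1.5,0],[-0.25,0,0,3,0],[-0.25,0,0,4,0]]

```text
time_s: 17.65
tcp_pos: [0.4874, 0.1788, 0.2039]
eef_rot: [180.0, -0.1, -97.6]
contact_force: [0.8, 0.5, -0.2]
gripper_width: 0.0327
gripper_force: 0.0
```

Request:
jog_arm:
  deltas:
    - [[-0.25,2.5,-0.3,0,0],[-0.25,2.6,-0.3,0,0],[-0.25,0,0,0,0]]

```text
time_s: 18.02
tcp_pos: [0.54, 0.173, 0.2034]
eef_rot: [-180.0, 0.0, -97.6]
contact_force: [-0.6, -0.3, 0.1]
gripper_width: 0.0329
gripper_force: 0.0
```

```bash
python3 - <<'E'
from h import *
s=r.get_state(); print(s["tcp_pos"],s["eef_rot"])
cv2.imwrite("pics/c2.png",cv2.resize(r.capture("scene")[120:310,320:480],None,fx=3.1,fy=3.1,interpolation=cv2.INTER_CUBIC))
E
```

```text
[0.54000714 0.17295593 0.20337018] [-1.79952840e+02  1.84130029e-02 -9.76222890e+01]
```

View pics/c2.png

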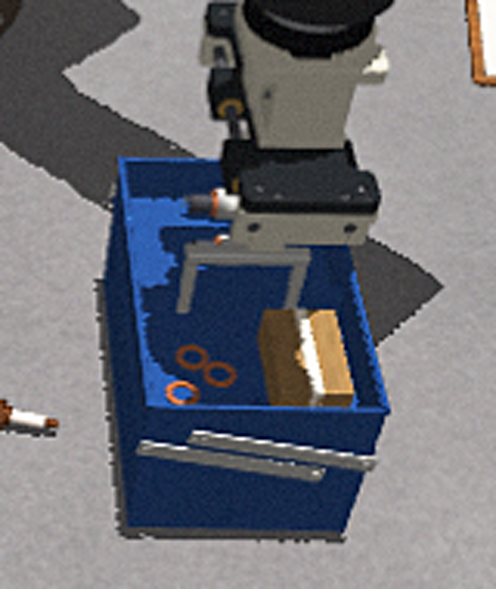

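The gripper stands over the handle (248,255), and the plug's collar shows in the -x compartment at (222,238).

Request:
jog_arm:
  deltas:
    - [[-0.25,-0.1,0,-2,0],[-0.25,0,0,-1.8,0],[-0.25,0,0,-1,0],[-0.25,0,0,-0.2,0],[-0.25,0,0,0,0]]

```text
time_s: 18.7
tcp_pos: [0.5379, 0.1733, 0.1532]
eef_rot: [-180.0, 0.0, -97.5]
contact_force: [0.1, 0.8, -0.6]
gripper_width: 0.0328
gripper_force: 0.0
```

Request:
jog_arm:
  deltas:
    - [[-1,0,0,0,0],[-1,0,0,0,0],[-1,0,0,0,0],[-1,0,0,0,0],[-1,0,0,0,0]]
  force: 45

```text
time_s: 19.32
tcp_pos: [0.5385, 0.1731, 0.1529]
eef_rot: [-179.9, 0.0, -97.6]
contact_force: [4.2, -2.0, -1.2]
gripper_width: 0.0115
gripper_force: 45.0
```

```bash
python3 - <<'E'
import numpy as np
q=np.r_[0,.06,.16,.3,.45,.6,.75,.9,1.05,1.2,1.35,1.5,1.65,1.8,1.95,2.1,2.18]
y=11.5*np.cos(2.932-q);z=11.5*np.sin(2.932-q)
for a,b,c in zip(q[1:],np.diff(y),np.diff(z)): print(a,[round(v,2) for v in (b*.1288,b*.9917,c)])
E
```

```text
0.06 [np.float64(0.02), np.float64(0.16), np.float64(0.67)]
0.16 [np.float64(0.05), np.float64(0.36), np.float64(1.09)]
0.3 [np.float64(0.09), np.float64(0.68), np.float64(1.46)]
0.45 [np.float64(0.12), np.float64(0.94), np.float64(1.44)]
0.6 [np.float64(0.15), np.float64(1.15), np.float64(1.28)]
0.75 [np.float64(0.17), np.float64(1.32), np.float64(1.09)]
0.9 [np.float64(0.19), np.float64(1.47), np.float64(0.88)]
1.05 [np.float64(0.21), np.float64(1.58), np.float64(0.65)]
1.2 [np.float64(0.22), np.float64(1.66), np.float64(0.4)]
1.35 [np.float64(0.22), np.float64(1.7), np.float64(0.15)]
1.5 [np.float64(0.22), np.float64(1.71), np.float64(-0.11)]
1.65 [np.float64(0.22), np.float64(1.67), np.float64(-0.37)]
1.8 [np.float64(0.21), np.float64(1.6), np.float64(-0.61)]
1.95 [np.float64(0.19), np.float64(1.49), np.float64(-0.85)]
2.1 [np.float64(0.17), np.float64(1.35), np.float64(-1.06)]
2.18 [np.float64(0.08), np.float64(0.65), np.float64(-0.65)]
```

Request:
jog_arm:
  deltas:
    - [[-1,0.02,0.16,0.67,0],[-1,0.05,0.36,1.09,0],[-1,0.09,0.68,1.46,0],[-1,0.12,0.94,1.44,0],[-1,0.15,1.15,1.28,0]]

```text
time_s: 19.95
tcp_pos: [0.5428, 0.2054, 0.2119]
eef_rot: [-180.0, -0.1, -97.6]
contact_force: [9.6, -1.7, -9.2]
gripper_width: 0.0117
gripper_force: 45.0
```

Moving with low forces; continue.

Request:
jog_arm:
  deltas:
    - [[-1,0.17,1.32,1.09,0],[-1,0.19,1.47,0.88,0],[-1,0.21,1.58,0.65,0],[-1,0.22,1.66,0.4,0],[-1,0.22,1.7,0.15,0],[-1,0.22,1.71,-0.11,0]]

```text
time_s: 20.7
tcp_pos: [0.5555, 0.3004, 0.243]
eef_rot: [-179.9, -0.0, -97.6]
contact_force: [9.9, -3.2, -4.8]
gripper_width: 0.0112
gripper_force: 45.0
```

Request:
jog_arm:
  deltas:
    - [[-1,0.22,1.67,-0.37,0],[-1,0.21,1.6,-0.61,0],[-1,0.19,1.49,-0.85,0],[-1,0.17,1.35,-1.06,0],[-1,0.08,0.65,-0.65,0],[-1,0,0,0,0],[-1,0,0,0,0]]

```text
time_s: 21.58
tcp_pos: [0.5647, 0.3686, 0.2068]
eef_rot: [-179.9, 0.1, -97.6]
contact_force: [9.8, 1.3, -5.1]
gripper_width: 0.0117
gripper_force: 45.0
```

Request:
jog_arm:
  deltas:
    - [[-1,0,0.12,-0.15,0],[-1,0,0.05,-0.1,0],[-1,0,0,0,0],[-1,0,0,0,0]]

```text
time_s: 22.08
tcp_pos: [0.5648, 0.3694, 0.206]
eef_rot: [-179.8, 0.0, -97.6]
contact_force: [7.3, -3.6, 0.8]
gripper_width: 0.0114
gripper_force: 45.0
```

Request:
jog_arm:
  deltas:
    - [[-0.25,0,0,0,0],[-0.25,0,0,0,0],[-0.25,0,0,0.5,0],[-0.25,0,0,2,0],[-0.25,0,0,3,0],[0,-0.5,-3,0,0],[0.5,-1,-5,0,0],[1,-1,-5,0,0]]

```text
time_s: 23.08
tcp_pos: [0.5373, 0.2387, 0.2598]
eef_rot: [180.0, -0.0, -97.5]
contact_force: [0.6, -0.2, 0.4]
gripper_width: 0.0573
gripper_force: 0.0
```

Request:
jog_arm:
  deltas:
    - [[1,-1,-5.2,0,0],[1,-1,-5.2,0,0],[1,-1,-5.2,0,0],[1,-1,-5.2,0,0],[1,-1,-5.2,-2,0],[1,-1,-5.2,-2,0],[1,-1,-5.2,-2,0],[1,-0.8,-4.2,-2,0]]

```text
time_s: 24.08
tcp_pos: [0.4594, -0.1679, 0.1796]
eef_rot: [-180.0, 0.0, -97.6]
contact_force: [-0.3, -0.4, -0.6]
gripper_width: 0.0876
gripper_force: 0.0
```

```bash
python3 - <<'E'
from h import *
s=r.get_state(); print(s["tcp_pos"],s["eef_rot"])
cv2.imwrite("pics/c3.png",cv2.resize(r.capture("top")[90:290,40:240],None,fx=2.9,fy=2.9,interpolation=cv2.INTER_CUBIC))
E
```

```text
[ 0.4594472  -0.16788764  0.17962768] [-1.79952902e+02  1.21693125e-02 -9.75748690e+01]
```

View pics/c3.png

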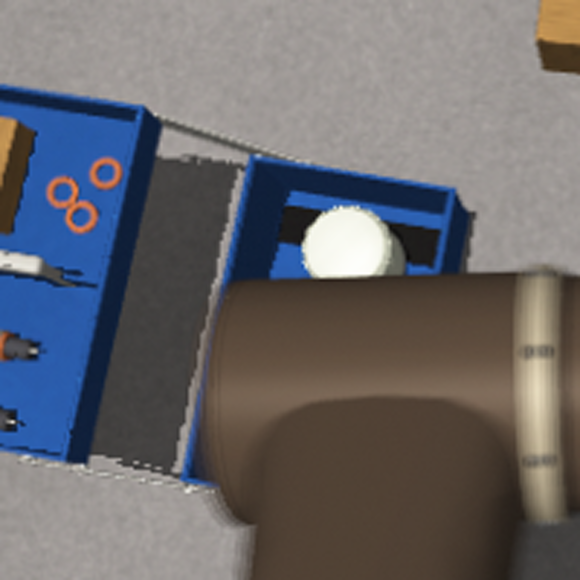

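Tray is open on its stop at left with both plugs in it (dark threads at (20,347) and (8,418)); the fixed filter in the box is at (348,245).

Request:
jog_arm:
  deltas:
    - [[1,0.25,0.1,-4,0],[1,0,0,-4,0],[1,0,0,-3,0],[1,0,0,-1.7,0],[1,0,0,-0.2,0],[-1,0,0,0,0],[-1,0,0,0,0],[-1,0,0,0,0]]
  force: 35

```text
time_s: 25.12
tcp_pos: [0.4631, -0.1653, 0.0515]
eef_rot: [-179.9, 0.0, -97.6]
contact_force: [-0.1, 1.5, 4.4]
gripper_width: 0.0654
gripper_force: 35.0
```

Request:
jog_arm:
  deltas:
    - [[-1,0,0,0,0],[-1,0,0,0,0]]

```text
time_s: 25.38
tcp_pos: [0.4631, -0.1653, 0.0515]
eef_rot: [-179.9, 0.0, -97.6]
contact_force: [-0.9, 1.7, 6.6]
gripper_width: 0.0653
gripper_force: 35.0
```

```bash
python3 - <<'E'
from h import *
print(cast("top",[((348+.5)/2.9-.5+40,(246+.5)/2.9-.5+90)],.071), "expect",.5378+.068*.9917,.1728-.068*.1288)
E
```

```text
[[0.60518823 0.16159295 0.071     ]] expect 0.6052356 0.1640416
```

Request:
jog_arm:
  deltas:
    - [[-1,0,0,3,0],[-1,0,0,4,0],[-1,0,0,4,0.1],[-1,0,1.5,4,0.17],[-1,0.5,3.5,0,0.175],[-1,0.5,4.5,0,0.175],[-1,0.5,4.5,0,0.175],[-1,0.5,4.5,0,0.175]]

```text
time_s: 26.38
tcp_pos: [0.482, 0.021, 0.2005]
eef_rot: [180.0, 0.0, -41.7]
contact_force: [0.7, -0.4, -2.1]
gripper_width: 0.0655
gripper_force: 35.0
```

Request:
jog_arm:
  deltas:
    - [[-1,0.5,4.5,0,0.175],[-1,0.5,4.5,0,0.175],[-1,0.5,4.2,0,0.175],[-1,0.5,2.4,0,0.08],[-1,0,0,0,0],[-1,0,0,0,0]]

```text
time_s: 27.12
tcp_pos: [0.5019, 0.1751, 0.2002]
eef_rot: [180.0, 0.1, -7.4]
contact_force: [-0.4, -0.8, -2.7]
gripper_width: 0.0653
gripper_force: 35.0
```

Request:
jog_arm:
  deltas:
    - [[-1,0.1,0.1,-2.5,0],[-1,0,0,-3,0],[-1,0,0,-2,0],[-1,0,0,0,0]]

```text
time_s: 27.62
tcp_pos: [0.5024, 0.175, 0.1244]
eef_rot: [179.9, 0.1, -7.4]
contact_force: [0.3, 0.5, -1.7]
gripper_width: 0.0657
gripper_force: 35.0
```

```bash
python3 - <<'E'
from h import *
s=r.get_state(); print(s["tcp_pos"],s["eef_rot"])
cv2.imwrite("pics/c4.png",cv2.resize(r.capture("scene")[40:320,280:560],None,fx=2.1,fy=2.1,interpolation=cv2.INTER_CUBIC))
E
```

```text
[0.50242319 0.17499306 0.12438897] [ 1.79863431e+02  1.46401912e-01 -7.43655363e+00]
```

View pics/c4.png

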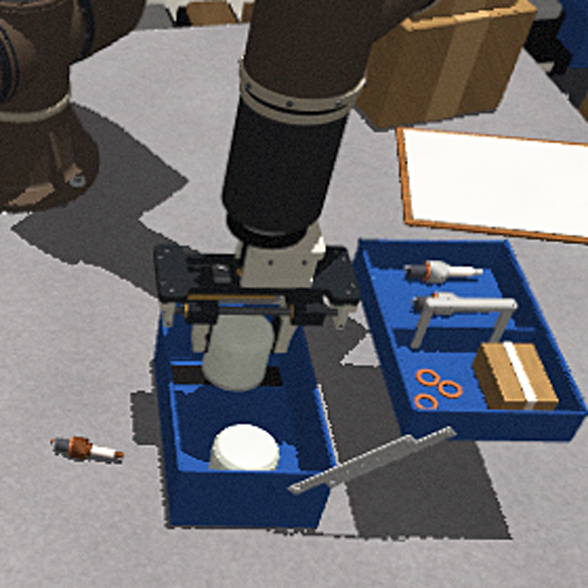

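The filter hangs centred over the free floor at (238,350), clear of the open tray.

Request:
jog_arm:
  deltas:
    - [[-1,0,0,-2.5,0],[-1,0,0,-2.2,0],[-1,0,0,-1.3,0],[-1,0,0,-0.6,0],[-1,0,0,0,0],[-1,0,0,0,0]]

```text
time_s: 28.42
tcp_pos: [0.504, 0.177, 0.0604]
eef_rot: [-180.0, -0.1, -7.3]
contact_force: [-0.3, -0.6, -2.7]
gripper_width: 0.0655
gripper_force: 35.0
```

Request:
jog_arm:
  deltas:
    - [[-1,0,-0.1,-0.3,0],[-1,0,0,-0.2,0],[-1,0,0,0,0],[-1,0,0,0,0]]

```text
time_s: 28.92
tcp_pos: [0.5035, 0.1757, 0.0546]
eef_rot: [180.0, 0.0, -7.3]
contact_force: [-0.2, -0.4, -3.0]
gripper_width: 0.0652
gripper_force: 35.0
```

Request:
jog_arm:
  deltas:
    - [[-1,0,0,-0.05,0],[0.72,0,0,0,0],[0.72,0,0,0,0],[0.72,0,0,0,0],[0.72,0,0,0,0],[0.72,0,0,1.5,0],[0.72,0,0,3,0],[0.72,0,0,4,0]]

```text
time_s: 29.92
tcp_pos: [0.5032, 0.1754, 0.1404]
eef_rot: [179.9, 0.0, -7.3]
contact_force: [0.5, -0.2, 0.2]
gripper_width: 0.0751
gripper_force: 0.0
```

Request:
jog_arm:
  deltas:
    - [[0.72,0,0,5,0],[0.5,0,0,5,0],[0,0,0,5,-0.17],[-0.25,1,4,0,-0.175],[-0.25,1,5,0,-0.175],[-0.25,1,5,0,-0.175],[-0.25,1,4,0,-0.175],[-0.25,1,1.2,0,-0.175]]

```text
time_s: 30.92
tcp_pos: [0.5533, 0.3698, 0.2897]
eef_rot: [-180.0, 0.0, -67.4]
contact_force: [0.1, 0.1, -0.1]
gripper_width: 0.0334
gripper_force: 0.0
```

Request:
jog_arm:
  deltas:
    - [[-0.25,1,0,0,-0.175],[-0.25,0,0,0,-0.175],[-0.25,0,0,0,-0.17],[-0.25,0,0,0,0]]

```text
time_s: 31.42
tcp_pos: [0.5634, 0.3675, 0.2902]
eef_rot: [-180.0, 0.0, -96.9]
contact_force: [-0.5, 0.6, -0.8]
gripper_width: 0.0334
gripper_force: 0.0
```

```bash
python3 - <<'E'
from h import *
s=r.get_state(); print(s["tcp_pos"],s["eef_rot"],s["gripper_width"])
cv2.imwrite("pics/c5.png",cv2.resize(r.capture("scene")[100:320,320:560],None,fx=2.4,fy=2.4,interpolation=cv2.INTER_CUBIC))
E
```

```text
[0.56342899 0.3674865  0.29019677] [-1.79974647e+02  3.01944051e-02 -9.69238587e+01] 0.033384525847951804
```

View pics/c5.png

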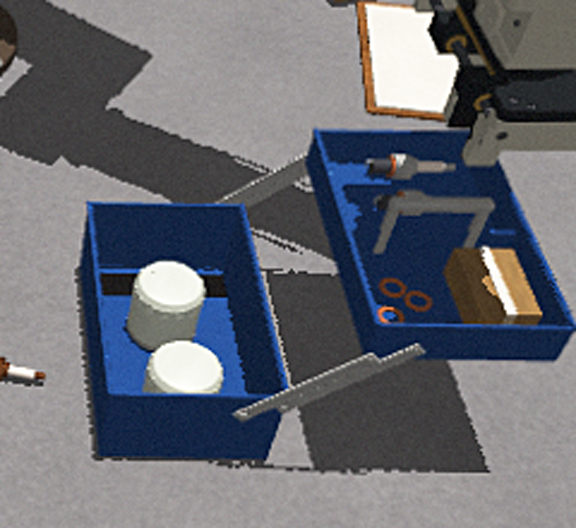

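The filter stands upright at (165,305) beside the fixed one. Now regrip the handle.

Request:
jog_arm:
  deltas:
    - [[-0.25,0.1,0.2,-3,-0.011],[-0.25,0,0,-3,0],[-0.25,0,0,-1.6,0],[-0.25,0,0,-0.7,0],[-0.25,0,0,0,0],[-0.25,0,0,0,0]]
  force: 45

```text
time_s: 32.22
tcp_pos: [0.565, 0.37, 0.2074]
eef_rot: [-179.9, 0.1, -97.6]
contact_force: [0.5, 0.0, 0.1]
gripper_width: 0.0324
gripper_force: 0.0
```

Request:
jog_arm:
  deltas:
    - [[-1,0,0,0,0],[-1,0,0,0,0],[-1,0,0,0,0],[-1,0,0,0,0],[-1,0,0,0,0]]

```text
time_s: 32.85
tcp_pos: [0.565, 0.3697, 0.2065]
eef_rot: [-179.9, 0.0, -97.6]
contact_force: [4.5, -0.9, 0.6]
gripper_width: 0.0114
gripper_force: 45.0
```

Request:
jog_arm:
  deltas:
    - [[-1,-0.1,-0.82,0.81,0],[-1,-0.17,-1.35,1.06,0],[-1,-0.19,-1.49,0.85,0],[-1,-0.21,-1.6,0.61,0],[-1,-0.22,-1.67,0.37,0],[-1,-0.22,-1.71,0.11,0],[-1,-0.22,-1.7,-0.15,0]]

```text
time_s: 33.72
tcp_pos: [0.5509, 0.2649, 0.2428]
eef_rot: [180.0, -0.0, -97.6]
contact_force: [4.0, 0.8, -3.6]
gripper_width: 0.0114
gripper_force: 45.0
```

Request:
jog_arm:
  deltas:
    - [[-1,-0.22,-1.66,-0.4,0],[-1,-0.21,-1.58,-0.65,0],[-1,-0.19,-1.47,-0.88,0],[-1,-0.17,-1.32,-1.09,0],[-1,0,0,0,0]]

```text
time_s: 34.35
tcp_pos: [0.5427, 0.204, 0.2106]
eef_rot: [179.9, -0.1, -97.7]
contact_force: [4.1, -3.5, -6.0]
gripper_width: 0.0112
gripper_force: 45.0
```

Request:
jog_arm:
  deltas:
    - [[-1,-0.15,-1.15,-1.28,0],[-1,-0.12,-0.94,-1.44,0],[-1,-0.05,-0.36,-0.75,0],[-1,-0.04,-0.32,-0.71,0],[-1,-0.03,-0.2,-0.57,0],[-1,-0.02,-0.16,-0.52,0],[-1,-0.01,-0.08,-0.3,0],[-1,0,0,0,0]]

```text
time_s: 35.35
tcp_pos: [0.5388, 0.174, 0.1565]
eef_rot: [180.0, -0.0, -97.6]
contact_force: [0.5, 2.6, -8.4]
gripper_width: 0.0116
gripper_force: 45.0
```

Nearly down (about 3 mm left).

Request:
jog_arm:
  deltas:
    - [[-1,0,-0.05,-0.15,0],[-1,0,-0.03,-0.12,0],[-1,0,0,-0.1,0],[-1,0,0,-0.05,0],[-1,0,0,0,0],[-1,0,0,0,0]]

```text
time_s: 36.1
tcp_pos: [0.5388, 0.1733, 0.1534]
eef_rot: [-180.0, 0.0, -97.6]
contact_force: [-5.0, 4.5, -0.1]
gripper_width: 0.0116
gripper_force: 45.0
```

Request:
jog_arm:
  deltas:
    - [[-1,0,0,-0.08,0],[-1,0,0,0,0],[-0.25,0,0,0,0],[-0.25,0,0,0,0],[-0.25,0,0,0,0],[-0.25,0,0,0.5,0],[-0.25,0,0,3,0],[-0.25,0,0,5,0]]

```text
time_s: 37.1
tcp_pos: [0.5383, 0.1725, 0.2365]
eef_rot: [179.8, -0.1, -97.6]
contact_force: [1.3, 0.3, 0.8]
gripper_width: 0.0331
gripper_force: 0.0
```

Request:
jog_arm:
  deltas:
    - [[-0.25,0,0,4,0],[-0.25,-1,-5,0,0],[-0.25,-1,-5,0,0],[-0.25,-1,-5,0,0],[-0.25,-1,-5,0,0],[-0.25,-1,-5,0,0],[-0.25,0,0,0,0]]

```text
time_s: 37.98
tcp_pos: [0.4883, -0.0796, 0.2774]
eef_rot: [-180.0, -0.0, -97.8]
contact_force: [0.0, 1.0, -0.2]
gripper_width: 0.033
gripper_force: 0.0
```

```bash
python3 - <<'E'
from h import *
s=r.get_state(); print(s["tcp_pos"],s["contact_force"])
a=cv2.resize(r.capture("scene")[120:320,320:500],None,fx=2.2,fy=2.2); b=cv2.resize(r.capture("top")[120:300,80:260],None,fx=2.2,fy=2.2)
b=cv2.copyMakeBorder(b,0,a.shape[0]-b.shape[0],0,0,0)
cv2.imwrite("pics/c6.png",np.hstack([a,b]))
E
```

```text
[ 0.48826286 -0.0796306   0.27744923] [ 0.01095134  0.9557851  -0.23567143]
```

View pics/c6.png

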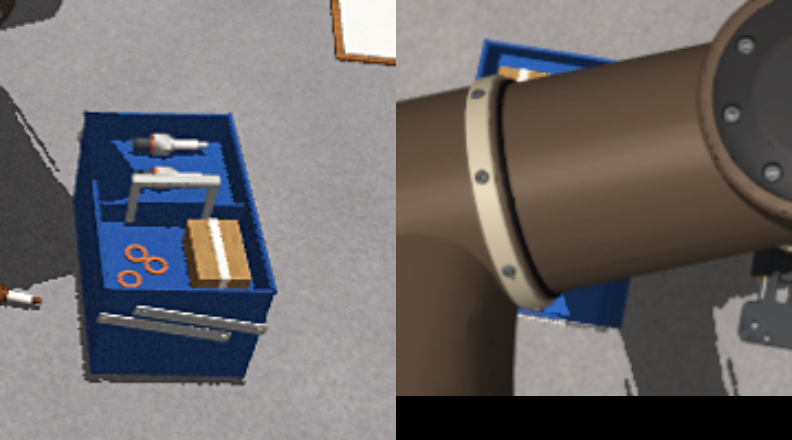

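The tray is fully down, with the links as at the start, and both plugs lie in the -x compartment at (165,145) and (160,175). Everything is in place, so I'm handing in.

```bash
python3 -c "
from plant import r
print(r.close_job())"
```

```text
the job is handed in; nothing more can be done
None
```

The job is handed in at about 38 s of the 134 s limit: bearing, cross and spark plug are with their own kinds, the oil filter stands upright in the box, and the tray was lowered in the gripper until fully down; the judge's verdict was not shown.

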